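# Open the lift-and-slide hatch of the desk power box and throw the isolator

## Robot

A 6-joint arm with a two-finger parallel gripper is mounted at the origin on the work surface. World frame = base frame: x ahead of the robot, y to its left, z up, the work surface at z = 0. Lengths are in mm, angles in rad, forces in N, time in s.
With the tool pointing down it reaches from about 375 to 750 mm from the base axis. Payload 9 kg.
Tool frame: the origin (TCP) lies at the very end of the fingers, on their centre line; the grasp point (between the pads) lies 19 mm behind it; z points along the fingers, y is the direction in which the jaws open and shut (so a half turn about z gives the same grasp; the last joint's range is limited). The gripper opens to 85 mm and grips with 20 to 120 N. Pads are 22 mm wide; open, the fingers measure 114 mm over their backs; the gripper's body (76 mm by 85 mm) begins 54 mm behind the grasp point. The pads swing forward as they close: fully open they stand 13 mm farther back than shut.
Start: joints at [1.054, 0.104, 0.097, 1.564, 0, 1.353], TCP at [176.63, 573.448, 195.531] pointing down, gripper open.
Joint ranges: [-2.99, 2.99], [-0.84, 1.86], [-1.1, 1.16], [-1.84, 2.11], [-1.51, 1.56], [-3.14, 3.14]. Speed limits (rad/s): [2.22, 2.22, 2.57, 3.14, 3.14, 3.14].

## Interface

Orientations are given as a rotation vector (axis times angle).
In Python, from plant import bot, eyes, workorder gives the robot as it stands.
- The arm moves only by the tool servo_tool, never from a script. Its argument "series" is one flat list of numbers, 7 for each row, row after row: the turn, a rotation vector about the world's x, y, z in degrees, then the shift along the world's x, y, z in mm, then the finger opening in mm, from 0 to 85.4. A call has 1 to 12 rows; each row shifts and turns the commanded pose from where the row before left it; what a row does not reach is not made up. A row lasts 1/8 s, in which the tool goes at most 62.5 mm and 10.7 degrees, less where a joint would pass 70% of its speed; a pose out of reach is approached as far as the arm can. A call is refused whole if a number of a shift passes 62.5 or a number of a turn 10.7, either way. A call with a gripper value outside its range is refused whole. The fingers move at their own pace and stop on an object; the grip force is fixed at half the most. Time passes only in rows, so rows that do not move let the fingers close. It gives the time, the measured TCP pose, the force and the opening at its end, in the units of the state.
- bot.get_obs(): the state, without advancing time (a new reading comes with each control period).
- eyes.get_image(name): name is "scene" or "top" or "wrist"; returns a dict with "img" (480x640x3 uint8, blue, green, red), "range_z" (480x640 float32, mm along the optical axis (not along the pixel's ray), 0 where there is no reading), "camera_matrix" (3x3 intrinsics, pixels), "rvec" (rotation vector, rad) and "tvec" (3), from world to camera coordinates, as OpenCV has them; the wrist camera has in their place "tool_from_camera" (4x4, takes a point from camera to tool coordinates, whose origin is the TCP and whose axes are the flange's). Camera axes: x right, y down, z forward; pixel columns grow to the right and rows downward; lengths in mm; the calibration is good to about 2 mm. A picture is of the moment at which its call begins: read the wrist's pose just before it.
- workorder.sign_off(): hands the job in, once; it reports no verdict.
The state is a dict: "t": time; "q": joint angles; "joint_velocities": joint speeds; "tau": joint torques, N m; "tcp_pos": TCP position; "eef_rot": TCP orientation; "wrist_force": force on the tool from outside, world axes, zero at the start; "ft_torque": the same for the moment, N m; "gripper_width": finger opening in mm.
Only numpy, scipy, OpenCV 4.12 (cv2) and the standard library are available. Lean on these libraries where they do the work, as an engineer would, in place of code of your own. Each camera call takes 0.05 s, during which the arm holds its last target.

## Task

The duty desk has lost power. Press the lift lever on the front of the grey connection box all the way down so that the recessed hatch rises off its seat, slide the hatch sideways along its channels until it is fully open against its end stop, then throw the isolator paddle inside the well right over to its other side. Leave the hatch open, and leave the other things on the desk where they are.

Things in the scene. Friction and masses are not known exactly. Their poses are not given: they have to be found in the camera images.
- box: Fixed grey connection box, 275 x 395 mm, top face 95 mm above the desk; place and yaw vary. Origin on the desk. In its frame (mm): front face with the lift lever x=-100; the well lies towards -y, the plain deck (95 high) onto which the hatch slides is y=0 to 185; rear shelf x=87 to 175 (95 high) carries note block and stapler.
- lift_lever (a joint): Lift lever on the box's front: 0 at the start (pad up), 0.45 rad fully down (hard stop). Pivot at box x=-110, y=0, 90 mm high; the arm points to box +y. It takes about 5 to 9 N at the pad and stays where left. Fully down it has raised the hatch level by about 15 mm, 3 mm above the deck; before that a 12 mm step at box y=0 blocks the hatch.
- lift_pad (a point): Centre of the top face of the lever's black rubber pad (44 mm along box x, 45 mm along y). At the start at box x=-130, y=+96 mm, 119 mm above the desk, sloping 0.25 rad; fully down 74 mm above the desk, sloping 0.2 rad the other way. Nothing is above it.
- hatch: Loose aluminium hatch, 150 (x) by 170 (y) mm, 8 mm thick, 0.3 to 0.6 kg, axes parallel to the box's. Origin: centre of its underside. Closed: on its seat at box (0, -89, 83) mm; lifted: underside at 98 mm. It slides to box +y with under 6 N; fully open at box (0, +100, 95) mm. It does not spring back.
- hatch_rib (a point): Centre of the upright rib on top of the hatch: 90 mm long along the hatch's x, 10 mm thick along y, 25 mm tall above the plate's top (this point is 12.5 mm above the plate's top), at hatch y=+30 mm. Push its -y face to slide the hatch.
- isolator_base: White switch block on the floor of the well, 50 x 60 x 18 mm, fixed; place and small yaw in the well vary. Origin: centre of its underside, 6 mm above the desk. The paddle pivots about its x axis, 18 mm above the origin (24 mm above the desk).
- isolator (a joint): Black isolator paddle, 34 mm wide along the block's x, 9 mm thick, 52 mm long: at 0 it leans 0.45 rad to the block's -y (it starts between 0 and 0.2), at 0.9 rad it leans 0.45 rad to the block's +y (hard stop). It stays where it is left and takes about 2 N at mid-height. Hidden until the hatch is open.
- isolator_tip (a point): Middle of the paddle's free end, 71 to 76 mm above the desk (below the closed hatch).
- phone: White desk phone, loose, 200 x 170 mm, 60 mm tall, right of the box. Origin: centre of its underside. A bystander.
- mouse: Black computer mouse, loose, 105 x 60 mm, 30 mm tall, in front of the box near its -y end. Origin: centre of its underside. A bystander.
- mug: White mug, loose, 80 mm wide, 95 mm tall, left of the box. Origin: centre of its underside. A bystander.
- note_block: Block of note paper, loose, 70 x 70 x 30 mm, on the box's rear shelf. Origin: centre of its underside. A bystander.
- stapler: Black stapler, loose, 130 x 36 mm, 36 mm tall, on the box's rear shelf. Origin: centre of its underside. A bystander.
- pen_pot: Square grey pot with three pens, loose, 75 mm wide, 151 mm tall, left of the box, behind the mug. Origin: centre of its underside. A bystander.
- well_mouth (a point): Middle of the well's mouth, at box (0, -90, 83) mm. The well is clear for box x -58 to 58, y -168 to -12 mm, its floor 6 mm above the desk; closed, the hatch covers it. Two aluminium channels run along box y at x = -87..-63 and 63..87 mm, tops 114 mm high; their lips keep the hatch from being lifted out.
- end_stop (a point): Middle of the top edge of the hatch's end stop, a bar across the deck at box y=185 mm (its face towards the hatch), 114 mm high. The hatch is fully open when its leading edge is against it.

How it is judged (in metres and radians):
On the way, in this order (a step that is already met when the one before it is completed fails the run):
1. the lift lever is pressed down and the hatch has risen off its seat, still over the well (value of joint lift_lever above 0.38 rad and z of hatch in the frame of box above 0.0945 m and y of hatch in the frame of box below -0.06 m), for 0.2 s.
2. the hatch is slid along its channels until it is fully open, the isolator not yet thrown (y of hatch in the frame of box above 0.088 m and value of joint isolator below 0.6 rad), for 0.2 s.
At the end, for the whole second after the job is handed in: The hatch lies at rest, flat on the deck, open to within 12 mm of its end stop, and the isolator paddle is thrown over (past 0.75 of 0.9 rad) (y of hatch in the frame of box above 0.088 m and z of hatch in the frame of box between 0.091 and 0.099 m and angle between the z axis of hatch and the z axis of box, either way round below 0.05 rad and linear speed of hatch below 0.01 m/s and value of joint isolator above 0.75 rad); the robot touches nothing.
It fails at once if the phone, mouse, mug, note block, stapler or pen pot is moved by more than 30 mm (distance of any of phone, mouse, mug, note_block, stapler, pen_pot from where it was at the start of the episode above 0.03 m).
It also fails if it takes over 56 s, if anything falls off the work surface, if the arm or the gripper's body presses on something with over 40 N, if the wrist force passes 120 N, or if a joint passes its speed limit or range.

## Working session

There is one attempt and no reset: what is moved stays moved. The work goes in short steps, Python scripts to look and compute and a tool call to move; the robot and the scene stay as the last step left them, time stands still between calls to the robot, and variables do not carry over. Pictures are saved under pics/ and viewed, and the job is handed in when it is done.

Besides the shell and the picture viewer there is one more tool, called as name(argument=value, ...) on one line, values as JSON. servo_tool: Moves the arm, as the interface text tells. Its arguments: {"type":"object","properties":{"series":{"type":"array","items":{"type":"number"}}},"required":["series"]}

```bash
mkdir -p pics; python3 - <<'E'
from plant import bot,eyes
import cv2,numpy as np
o=bot.get_obs(); print({k:np.round(v,3) for k,v in o.items()})
for n in ["scene","top"]:
    d=eyes.get_image(n); cv2.imwrite(f"pics/{n}0.png",d["img"]); np.savez(f"{n}0.npz",**d)
    print(n,d["camera_matrix"],d["rvec"],d["tvec"])
E
```

```text
{'t': np.float64(0.0), 'q': array([ 1.054,  0.105,  0.096,  1.564, -0.   ,  1.353]), 'joint_velocities': array([ 0.001, -0.   , -0.   , -0.   , -0.002, -0.   ]), 'tau': array([ 1.0000e-03, -5.5694e+01,  5.0364e+01,  1.7000e-02, -0.0000e+00,
       -0.0000e+00]), 'tcp_pos': array([176.427, 573.069, 194.73 ]), 'eef_rot': array([-4.680e-01, -3.106e+00,  2.000e-03]), 'wrist_force': array([ 0.314, -0.389, -0.752]), 'ft_torque': array([-0.015,  0.047,  0.094]), 'gripper_width': np.float64(85.364)}
scene [[536.47449343   0.         321.72650949]
 [  0.         536.47449343 239.85518718]
 [  0.           0.           1.        ]] [ 1.29274382  2.28022432 -0.89263514] [ 348.16164904 -284.56086382 1873.45534073]
top [[491.58810785   0.         319.6446947 ]
 [  0.         491.58810785 242.6079813 ]
 [  0.           0.           1.        ]] [ 2.18840317 -2.18246267  0.11642568] [ -53.85700302  585.1762414  1195.50428824]
```

View pics/scene0.png

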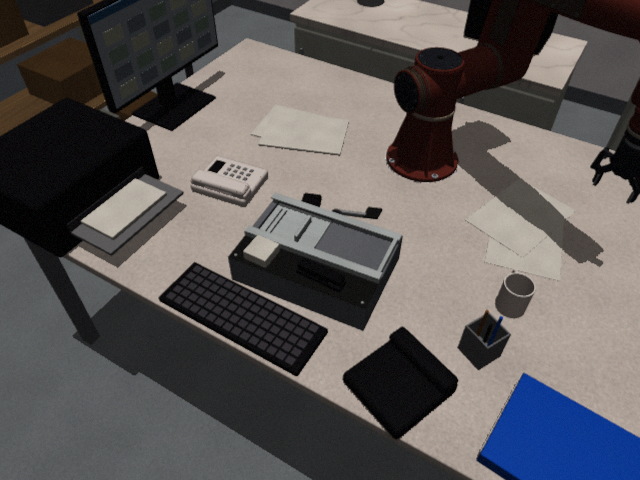

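View pics/top0.png

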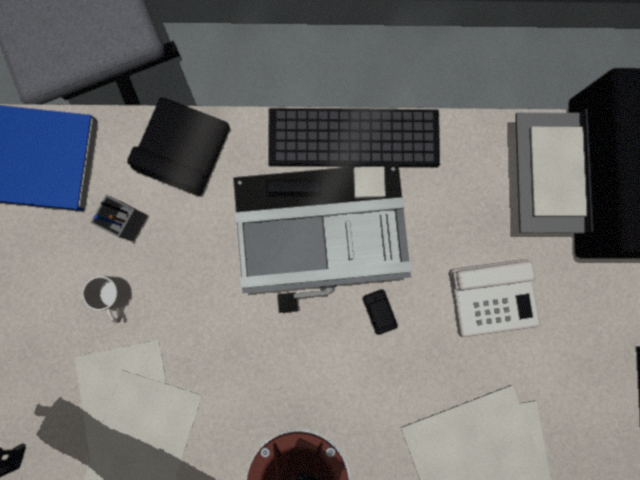

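```bash
cat > h.py <<'E'
import numpy as np,cv2
def cloud(d):
    K=d["camera_matrix"];R=cv2.Rodrigues(d["rvec"])[0];t=np.ravel(d["tvec"]);z=d["range_z"].astype(float)
    v,u=np.mgrid[:480,:640]
    P=np.stack([(u-K[0,2])/K[0,0]*z,(v-K[1,2])/K[1,1]*z,z],-1)
    W=(P-t)@R; W[z<=0]=np.nan; return W
def ray(d,uv,h):
    K=d["camera_matrix"];R=cv2.Rodrigues(d["rvec"])[0];t=np.ravel(d["tvec"])
    uv=np.atleast_2d(uv).astype(float);r=np.c_[(uv-K[:2,2])/[K[0,0],K[1,1]],np.ones(len(uv))]@R
    c=-R.T@t; return c+r*((h-c[2])/r[:,2])[:,None]
E
python3 - <<'E'
from h import *
d=np.load("top0.npz");W=cloud(d)
img=d["img"]
reg=np.zeros((480,640),bool);reg[160:320,225:420]=1
for r in (245,210,283): print(r,np.round(W[r,230:420:12,2]))
for c in (285,): print(c,np.round(W[160:320:4,c,2]))
m=reg&(W[...,2]>107)&(W[...,2]<121)
n,l,s,_=cv2.connectedComponentsWithStats(m.astype(np.uint8))
for i in range(1,n):
    if s[i,4]<20: continue
    p=W[l==i][:,:2].astype(np.float32); print(s[i],cv2.minAreaRect(p),np.nanmedian(W[l==i][:,2]))
m=reg&(W[...,2]>80); p=W[m][:,:2].astype(np.float32); print(cv2.minAreaRect(p))
cv2.imwrite("pics/crop.png",cv2.resize(img[150:340,220:430],None,fx=3.6,fy=3.1,interpolation=cv2.INTER_CUBIC))
E
```

```text
245 [  2. 112.  94.  94.  92.  94.  91.  96.  87.  91. 114.  91.  89.  90.
  79.  -3.]
210 [  0.  98.  93. 113. 110. 118. 116. 114. 111. 115. 114. 115.  93.  91.
  95.  -3.]
283 [  0. 114. 114. 111. 111.  94.  94.  96.  95.  94.  -1.   5.  -2.   0.
  -2.  -3.]
285 [ 15.  17.   0.  94.  97. 130. 131. 132. 126.  92.  94.  93. 108. 112.
 110.  95.  98.  95.  92.  92.  95.  95.  97.  94.  96.  94.  99.  98.
  91. 113. 112.  98.  94.   1. 120. 121. 121. 123. 117.   3.]
[354 188  26  10  41] ((686.2626342773438, -156.96444702148438), (62.44041442871094, 18.575727462768555), 72.58724975585938) 114.17706401460458
[268 193  23   3  40] ((691.5004272460938, 44.37940216064453), (4.857683181762695, 51.325355529785156), 0.5943902134895325) 109.54787397503756
[ 235  197  177   91 3835] ((580.443359375, -58.445037841796875), (174.71998596191406, 396.24859619140625), 5.5616912841796875) 113.55644484355008
[346 220   8  39 177] ((586.3733520507812, -118.94767761230469), (89.25067901611328, 10.32027530670166), 5.609689712524414) 114.86878132468968
[324 285  10   3  22] ((477.9662780761719, -71.32808685302734), (4.583659648895264, 20.752132415771484), 0.11708727478981018) 108.78409875303947
[279 292  34  21 339] ((443.5284118652344, 3.0380935668945312), (43.812259674072266, 75.73844146728516), 5.762954235076904) 116.04593293100922
((592.1234130859375, -57.24139404296875), (327.954833984375, 396.25152587890625), 5.605189800262451)
```

View pics/crop.png

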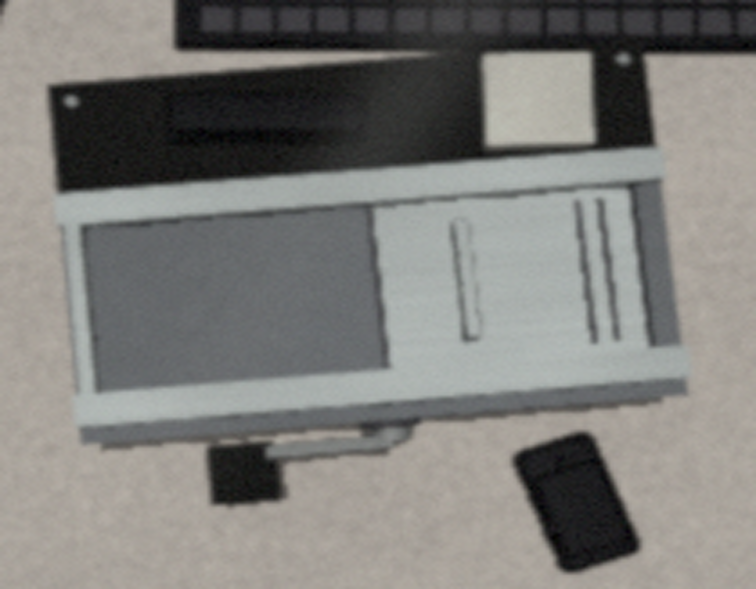

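```bash
python3 - <<'E'
from h import *
d=np.load("top0.npz");W=cloud(d)
g=cv2.cvtColor(d["img"],cv2.COLOR_BGR2GRAY)
m=(g<45);s=np.zeros_like(m);s[294:318,276:300]=1;m&=s
n,l,st,c=cv2.connectedComponentsWithStats(m.astype(np.uint8));i=1+np.argmax(st[1:,4]);print(st[i],c[i],ray(d,c[i],119), np.nanmedian(W[l==i],0))
a=np.radians(5.6);R=np.array([[np.cos(a),-np.sin(a)],[np.sin(a),np.cos(a)]]);o=np.array([580.4,-58])
for p in [(-130,96),(-130,99),(0,-59),(0,-90),(0,130)]: print(p,o+R@p)
for nme,uv in dict(mug=(100,292),pot=(120,218),mouse=(380,312)).items(): print(nme,ray(d,uv,60)[0])
E
```

```text
[279 294  19  18 290] [287.27241379 302.84137931] [[439.73876884  22.65454104 119.        ]] [439.3699989   23.23242175 118.27055243]
(-130, 96) [441.65247963  24.85605343]
(-130, 99) [441.35973093  27.84173563]
(0, -59) [ 586.15739109 -116.7184166 ]
(0, -90) [ 589.18246098 -147.570466  ]
(0, 130) [567.71422303  71.379562  ]
mug [462.73444329 469.89487283  60.        ]
pot [640.12759352 429.34098956  60.        ]
mouse [ 416.23368353 -196.34231011   60.        ]
```

servo_tool(series=[0, 0, -5.6, 22, -45.7, -3, 0, 0, 0, -5.6, 22, -45.7, -3, 0, 0, 0, -5.6, 22, -45.7, -3, 0, 0, 0, -5.6, 22, -45.7, -3, 0, 0, 0, -5.6, 22, -45.7, -3, 0, 0, 0, -5.6, 22, -45.7, -3, 0, 0, 0, -5.6, 22, -45.7, -3, 0, 0, 0, -5.6, 22, -45.7, -3, 0, 0, 0, -5.6, 22, -45.7, -3, 0, 0, 0, -5.6, 22, -45.7, -3, 0, 0, 0, -5.6, 22, -45.7, -3, 0, 0, 0, -5.6, 22, -45.7, -3, 0])

```text
t: 1.6
tcp_pos: [441.0, 23.4, 159.3]
eef_rot: [2.113, 2.325, 0.0]
wrist_force: [-0.3, 0.9, 0.1]
gripper_width: -0.2
```

servo_tool(series=[0, 0, 0, 0, 0, -20, 0, 0, 0, 0, 0, 0, -12, 0, 0, 0, 0, 0, 0, -8, 0, 0, 0, 0, 0, 1, -8, 0, 0, 0, 0, 0, 1, -8, 0, 0, 0, 0, 0, 0, -8, 0, 0, 0, 0, 0, 0, -8, 0, 0, 0, 0, 0, 0, -6, 0, 0, 0, 0, 0, 0, -4, 0])

```text
t: 2.72
tcp_pos: [440.9, 27.4, 77.7]
eef_rot: [2.108, 2.329, 0.002]
wrist_force: [-0.1, 2.6, 5.1]
gripper_width: -0.0
```

servo_tool(series=[0, 0, 0, 0, 0, -2, 0, 0, 0, 0, 0, 0, -2, 0, 0, 0, 0, 0, 0, -2, 0, 0, 0, 0, 0, 0, 0, 0])

```text
t: 3.22
tcp_pos: [441.0, 27.3, 71.8]
eef_rot: [2.108, 2.329, 0.002]
wrist_force: [0.4, 1.8, 3.6]
gripper_width: -0.2
```

```bash
python3 - <<'E'
from plant import bot,eyes
from h import *
d=eyes.get_image("top"); W=cloud(d); cv2.imwrite("pics/top1.png",cv2.resize(d["img"][150:340,220:430],None,fx=3.6,fy=3.1))
np.savez("top1.npz",**d)
print(np.nanmedian(W[225:260,368:378,2]), bot.get_obs()["wrist_force"],bot.get_obs()["tcp_pos"])
d=eyes.get_image("scene");cv2.imwrite("pics/scene1.png",d["img"])
E
```

```text
94.0508330289104 [0.12118491 1.86458679 4.14337879] [440.97406436  27.21817998  71.80483483]
```

View pics/top1.png

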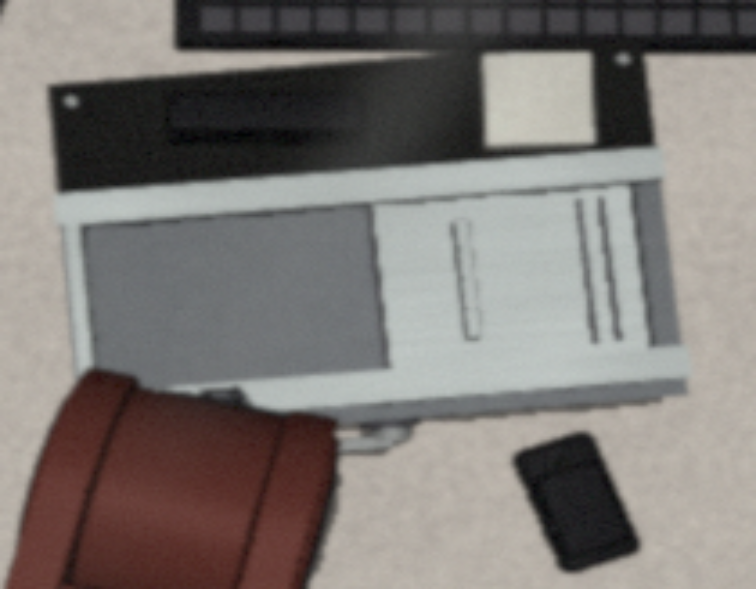

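servo_tool(series=[0, 0, 0, 0, 0, -2, 0, 0, 0, 0, 0, 0, -2, 0, 0, 0, 0, 0, 0, -2, 0, 0, 0, 0, 0, 0, 0, 0])

```text
t: 3.82
tcp_pos: [440.9, 27.2, 65.6]
eef_rot: [2.108, 2.329, 0.001]
wrist_force: [0.7, 1.4, 3.4]
gripper_width: 0.2
```

```bash
python3 - <<'E'
from plant import bot,eyes
from h import *
d=eyes.get_image("top"); W=cloud(d); W0=cloud(np.load("top0.npz"))
s=np.s_[225:260,368:378,2]
print(np.nanmedian(W0[s]),np.nanmedian(W[s]), bot.get_obs()["wrist_force"],bot.get_obs()["tcp_pos"])
d=eyes.get_image("scene");cv2.imwrite("pics/scene1.png",cv2.resize(d["img"][170:340,210:430],None,fx=3.5,fy=3.5))
E
```

```text
90.27540509416275 95.76657562491019 [0.43922209 2.08801409 2.86301195] [440.84457568  27.09638931  65.63647017]
```

View pics/scene1.png

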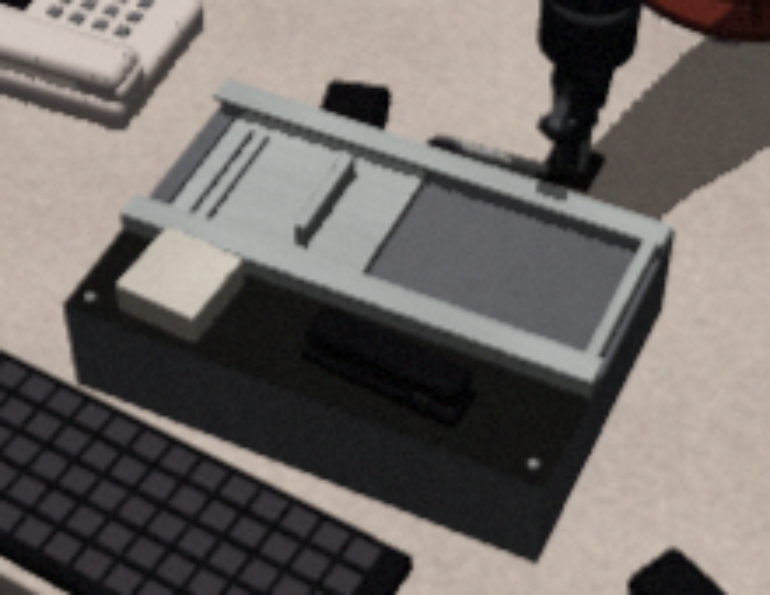

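```bash
python3 - <<'E'
from plant import bot,eyes
from h import *
d=eyes.get_image("wrist");cv2.imwrite("pics/w1.png",d["img"]); np.savez("w1.npz",**d);print(d["tool_from_camera"],d["camera_matrix"])
d=eyes.get_image("scene");cv2.imwrite("pics/scene2.png",cv2.resize(d["img"][175:245,320:420],None,fx=7,fy=7,interpolation=cv2.INTER_CUBIC))
E
```

```text
[[ 2.02078268e-03 -9.55815273e-01 -2.93961018e-01  7.51178416e+01]
 [ 9.99997957e-01  1.94734088e-03  5.42522244e-04 -7.49032549e-01]
 [ 5.38912609e-05 -2.93961514e-01  9.55817255e-01 -1.78077338e+02]
 [ 0.00000000e+00  0.00000000e+00  0.00000000e+00  1.00000000e+00]] [[373.54919116   0.         316.24108556]
 [  0.         373.54919116 243.65250492]
 [  0.           0.           1.        ]]
```

View pics/w1.png

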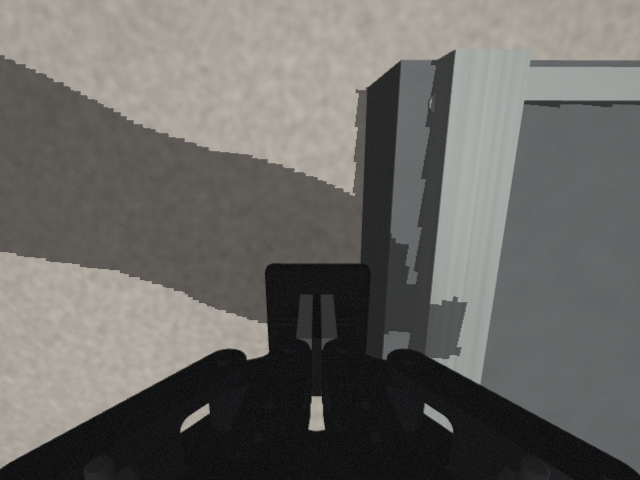

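View pics/scene2.png

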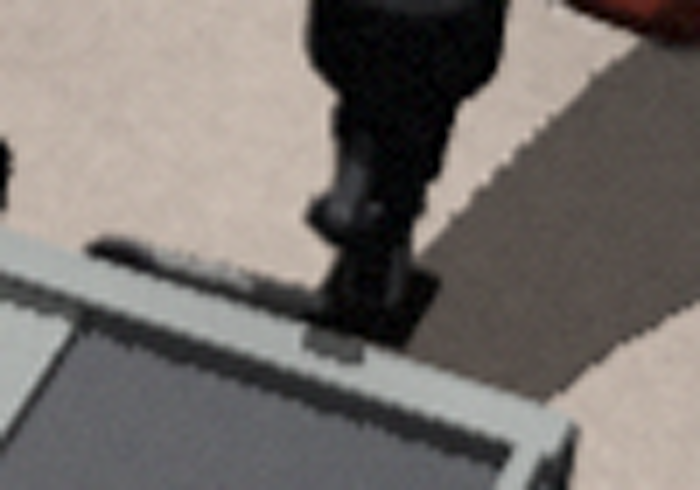

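```bash
cat >> h.py <<'E'
def wcloud(d,o):
    K=d["camera_matrix"];z=d["range_z"].astype(float);v,u=np.mgrid[:480,:640]
    P=np.stack([(u-K[0,2])/K[0,0]*z,(v-K[1,2])/K[1,1]*z,z],-1)
    T=d["tool_from_camera"];P=P@T[:3,:3].T+T[:3,3]
    W=P@cv2.Rodrigues(np.array(o["eef_rot"]))[0].T+np.array(o["tcp_pos"]);W[z<=0]=np.nan;return W
E
python3 - <<'E'
from plant import bot,eyes
from h import *
o=bot.get_obs();W=wcloud(np.load("w1.npz"),o)
for r in range(268,300,6): print(r,np.round(W[r,275:365:15]).tolist())
E
```

```text
268 [[421.0, 45.0, 99.0], [427.0, 46.0, 100.0], [434.0, 47.0, 101.0], [440.0, 48.0, 100.0], [446.0, 49.0, 101.0], [452.0, 49.0, 101.0]]
274 [[422.0, 43.0, 101.0], [428.0, 45.0, 102.0], [434.0, 45.0, 101.0], [440.0, 46.0, 102.0], [446.0, 46.0, 101.0], [452.0, 47.0, 102.0]]
280 [[422.0, 41.0, 102.0], [428.0, 42.0, 103.0], [434.0, 42.0, 101.0], [440.0, 43.0, 101.0], [446.0, 43.0, 101.0], [453.0, 44.0, 101.0]]
286 [[422.0, 38.0, 102.0], [428.0, 39.0, 102.0], [434.0, 39.0, 101.0], [440.0, 40.0, 101.0], [446.0, 41.0, 102.0], [453.0, 41.0, 101.0]]
292 [[422.0, 35.0, 101.0], [428.0, 36.0, 100.0], [434.0, 37.0, 102.0], [441.0, 38.0, 102.0], [447.0, 38.0, 102.0], [453.0, 39.0, 102.0]]
298 [[422.0, 33.0, 101.0], [429.0, 33.0, 101.0], [435.0, 38.0, 109.0], [440.0, 39.0, 110.0], [447.0, 35.0, 100.0], [453.0, 36.0, 102.0]]
```

```bash
python3 - <<'E'
from plant import bot,eyes
from h import *
o=bot.get_obs();d=np.load("w1.npz");W=wcloud(d,o)
for n,(u,v) in dict(chan=(490,200),chan2=(460,350),desk=(200,80),desk2=(250,200),deck=(570,250),base=(390,150)).items(): print(n,np.round(np.nanmedian(W[v-3:v+4,u-3:u+4].reshape(-1,3),0)))
for r in range(296,345,6): print(r,np.round(W[r,300:336:6]).tolist())
cv2.imwrite("pics/w1c.png",cv2.resize(cv2.convertScaleAbs(d["img"][255:415,240:400],alpha=4),None,fx=3.7,fy=3.7,interpolation=cv2.INTER_CUBIC))
E
```

```text
chan [496.  84. 113.]
chan2 [498.  24. 114.]
desk [360. 123.  -0.]
desk2 [394.  53.  -0.]
deck [543.  64.  95.]
base [464.  96.  84.]
296 [[433.0, 38.0, 108.0], [435.0, 38.0, 108.0], [437.0, 38.0, 107.0], [440.0, 38.0, 107.0], [442.0, 38.0, 107.0], [445.0, 39.0, 107.0]]
302 [[433.0, 38.0, 113.0], [435.0, 38.0, 113.0], [437.0, 38.0, 113.0], [440.0, 38.0, 112.0], [442.0, 39.0, 113.0], [444.0, 39.0, 113.0]]
308 [[433.0, 38.0, 118.0], [435.0, 38.0, 117.0], [437.0, 38.0, 118.0], [440.0, 38.0, 117.0], [442.0, 39.0, 118.0], [444.0, 39.0, 118.0]]
314 [[433.0, 37.0, 122.0], [435.0, 38.0, 122.0], [438.0, 38.0, 122.0], [440.0, 38.0, 122.0], [442.0, 38.0, 122.0], [444.0, 39.0, 123.0]]
320 [[433.0, 38.0, 127.0], [435.0, 38.0, 127.0], [438.0, 38.0, 127.0], [440.0, 38.0, 126.0], [442.0, 38.0, 127.0], [444.0, 38.0, 126.0]]
326 [[434.0, 38.0, 131.0], [436.0, 38.0, 131.0], [438.0, 38.0, 131.0], [440.0, 38.0, 131.0], [442.0, 39.0, 132.0], [444.0, 39.0, 131.0]]
332 [[434.0, 37.0, 134.0], [436.0, 38.0, 135.0], [438.0, 38.0, 134.0], [440.0, 38.0, 135.0], [442.0, 38.0, 135.0], [444.0, 38.0, 135.0]]
338 [[434.0, 37.0, 138.0], [436.0, 38.0, 138.0], [438.0, 38.0, 139.0], [440.0, 38.0, 139.0], [442.0, 38.0, 138.0], [443.0, 38.0, 138.0]]
344 [[434.0, 39.0, 143.0], [436.0, 39.0, 144.0], [438.0, 36.0, 138.0], [440.0, 36.0, 138.0], [442.0, 36.0, 138.0], [443.0, 39.0, 143.0]]
```

View pics/w1c.png

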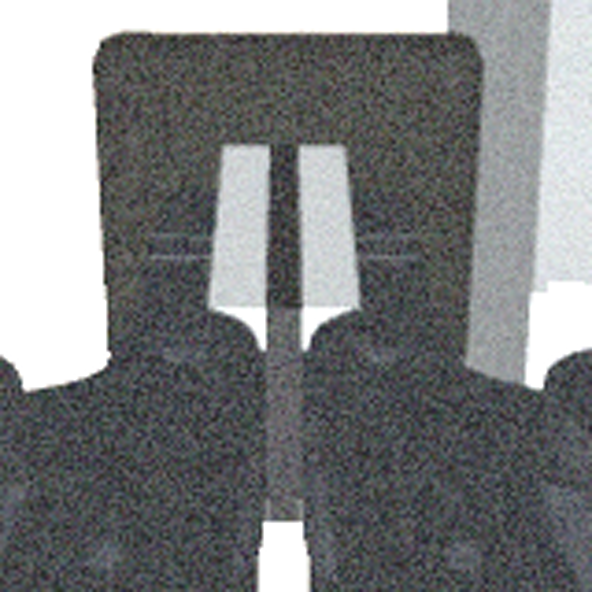

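servo_tool(series=[0, 0, 0, 0, 0, 20, 0, 0, 0, 0, 0, 0, 30, 0, 0, 0, 0, 0, 0, 10, 0])

```text
t: 4.4
tcp_pos: [441.2, 26.5, 126.7]
eef_rot: [2.108, 2.327, 0.0]
wrist_force: [0.6, -0.0, -0.8]
gripper_width: -0.1
```

```bash
python3 - <<'E'
from plant import bot,eyes
from h import *
o=bot.get_obs();d=eyes.get_image("wrist");np.savez("w2.npz",**d);W=wcloud(d,o)
print(o["t"],o["tcp_pos"],o["wrist_force"])
cv2.imwrite("pics/w2c.png",cv2.resize(cv2.convertScaleAbs(d["img"][225:415,220:410],alpha=4),None,fx=3.1,fy=3.1,interpolation=cv2.INTER_CUBIC))
for c in (304,317,290): print(c,np.round(W[230:420:8,c]).tolist())
E
```

```text
4.4 [441.15716721  26.54419176 126.66466802] [ 0.64738507 -0.02742697 -0.83993851]
304 [[432.0, 46.0, 102.0], [432.0, 41.0, 101.0], [nan, nan, nan], [433.0, 32.0, 101.0], [433.0, 27.0, 100.0], [434.0, 22.0, 101.0], [434.0, 17.0, 100.0], [435.0, 12.0, 100.0], [434.0, 37.0, 166.0], [435.0, 38.0, 176.0], [435.0, 37.0, 181.0], [435.0, 37.0, 186.0], [435.0, 37.0, 192.0], [435.0, 38.0, 198.0], [435.0, 39.0, 204.0], [436.0, 39.0, 208.0], [436.0, 38.0, 211.0], [436.0, 40.0, 217.0], [436.0, 39.0, 220.0], [436.0, 38.0, 222.0], [436.0, 35.0, 222.0], [437.0, 23.0, 210.0], [437.0, 21.0, 211.0], [437.0, 20.0, 213.0]]
317 [[439.0, 47.0, 102.0], [439.0, 43.0, 102.0], [440.0, 37.0, 101.0], [440.0, 33.0, 101.0], [441.0, 28.0, 100.0], [441.0, 23.0, 101.0], [442.0, 18.0, 100.0], [442.0, 12.0, 100.0], [440.0, 38.0, 166.0], [440.0, 38.0, 174.0], [440.0, 38.0, 180.0], [440.0, 37.0, 185.0], [440.0, 37.0, 191.0], [440.0, 38.0, 197.0], [440.0, 36.0, 199.0], [440.0, 33.0, 199.0], [440.0, 30.0, 199.0], [441.0, 28.0, 200.0], [441.0, 24.0, 199.0], [441.0, 22.0, 200.0], [442.0, 17.0, 199.0], [459.0, -150.0, -1.0], [460.0, -158.0, 0.0], [461.0, -168.0, 0.0]]
290 [[424.0, 46.0, 102.0], [424.0, 41.0, 104.0], [425.0, 36.0, 102.0], [425.0, 31.0, 101.0], [425.0, 26.0, 100.0], [426.0, 21.0, 100.0], [426.0, 16.0, 100.0], [426.0, 10.0, 98.0], [427.0, 5.0, 99.0], [425.0, -49.0, 0.0], [430.0, 32.0, 172.0], [430.0, 33.0, 180.0], [430.0, 33.0, 185.0], [431.0, 33.0, 191.0], [431.0, 39.0, 206.0], [431.0, 39.0, 209.0], [432.0, 38.0, 212.0], [432.0, 38.0, 215.0], [432.0, 38.0, 219.0], [432.0, 43.0, 229.0], [433.0, 44.0, 233.0], [433.0, 43.0, 235.0], [433.0, 43.0, 237.0], [433.0, 43.0, 239.0]]
```

View pics/w2c.png

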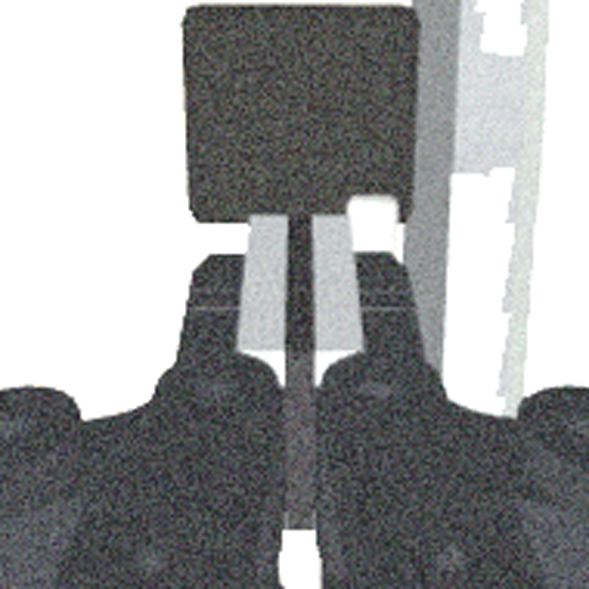

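servo_tool(series=[0, 0, 0, 0, 0, -25, 0, 0, 0, 0, 0, 0, -25, 0, 0, 0, 0, 0, 0, -8, 0, 0, 0, 0, 0, 0, -6, 0, 0, 0, 0, 0, 0, -6, 0, 0, 0, 0, 0, 0, -6, 0, 0, 0, 0, 0, 0, -5, 0, 0, 0, 0, 0, 0, -4, 0, 0, 0, 0, 0, 0, -3, 0, 0, 0, 0, 0, 0, 0, 0])

```text
t: 5.7
tcp_pos: [441.1, 26.3, 39.1]
eef_rot: [2.108, 2.327, -0.001]
wrist_force: [-5.3, -1.7, 10.9]
gripper_width: -0.3
```

```bash
python3 - <<'E'
from plant import bot,eyes
from h import *
d=eyes.get_image("top"); W=cloud(d)
s=np.s_[225:260,368:378,2]
print(np.nanmedian(W[s]), bot.get_obs()["wrist_force"],bot.get_obs()["tcp_pos"])
o=bot.get_obs();d=eyes.get_image("wrist");np.savez("w3.npz",**d);W=wcloud(d,o);cv2.imwrite("pics/w3.png",cv2.convertScaleAbs(d["img"],alpha=2))
print(np.round(W[264:300:4,280]).tolist())
E
```

```text
105.77794308157209 [-6.077975   -2.41458791 11.8855825 ] [441.02393633  26.34414493  39.10130987]
[[423.0, 45.0, 68.0], [423.0, 44.0, 70.0], [423.0, 42.0, 69.0], [424.0, 40.0, 70.0], [424.0, 39.0, 70.0], [424.0, 37.0, 71.0], [424.0, 35.0, 72.0], [424.0, 34.0, 72.0], [424.0, 32.0, 72.0]]
```

View pics/w3.png

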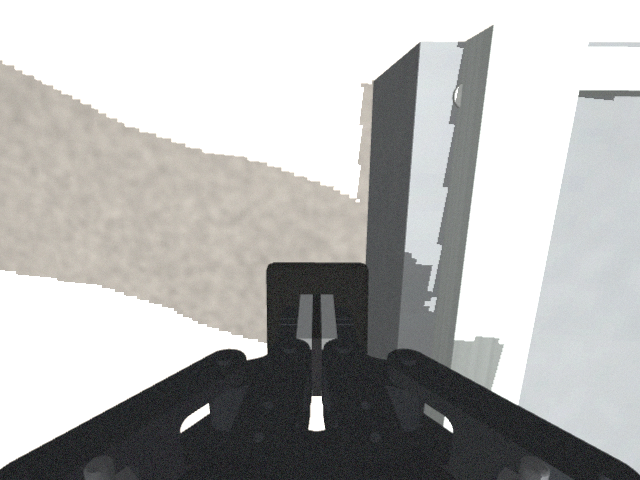

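servo_tool(series=[0, 0, 0, 0, 0, -2, 0, 0, 0, 0, 0, 0, 0, 0, 0, 0, 0, 0, 0, 50, 0, 0, 0, 0, 0, 0, 60, 0, 0, 0, 0, 36, -42, 0, 0, 0, 0, 0, 36, -42, 0, 0, 0, 0, 0, 37, -42, 0, 0, 0, 0, 0, 37, -43, 0, 0, 0, 0, 0, 0, 0, -40, 0, 0, 0, 0, 0, 0, -10, 0])

```text
t: 7.05
tcp_pos: [585.3, -141.7, 92.8]
eef_rot: [-2.107, -2.325, 0.002]
wrist_force: [-0.2, 0.2, 0.2]
gripper_width: -0.3
```

```bash
python3 - <<'E'
from plant import bot,eyes
from h import *
o=bot.get_obs();d=eyes.get_image("wrist");W=wcloud(d,o);cv2.imwrite("pics/w4.png",cv2.convertScaleAbs(d["img"],alpha=1.5))
print(o["t"],o["tcp_pos"],o["wrist_force"])
a=np.radians(5.6);R=np.array([[np.cos(a),-np.sin(a)],[np.sin(a),np.cos(a)]])
B=W.copy();B[...,:2]=(W[...,:2]-[579.5,-60])@R
for c in (317,304): print(c,np.round(B[140:420:8,c,1:]).tolist())
d=eyes.get_image("top"); W=cloud(d);print(np.nanmedian(W[225:260,388:398,2]))
E
```

```text
7.05 [ 585.31152012 -141.72437653   92.80830026] [-0.21524384  0.24031228  0.18358948]
317 [[-11.0, 105.0], [-15.0, 106.0], [-18.0, 106.0], [-21.0, 106.0], [-25.0, 106.0], [-28.0, 106.0], [-32.0, 105.0], [-36.0, 105.0], [-39.0, 107.0], [-42.0, 107.0], [-46.0, 107.0], [-50.0, 105.0], [-54.0, 106.0], [-55.0, 116.0], [-54.0, 128.0], [-57.0, 131.0], [-60.0, 131.0], [-64.0, 130.0], [-77.0, 107.0], [-82.0, 107.0], [-70.0, 139.0], [-71.0, 145.0], [-71.0, 151.0], [-71.0, 156.0], [-71.0, 162.0], [-72.0, 165.0], [-75.0, 165.0], [-77.0, 166.0], [-80.0, 167.0], [-84.0, 166.0], [-87.0, 166.0], [-91.0, 165.0], [-141.0, 107.0], [-147.0, 105.0], [-151.0, 107.0]]
304 [[-11.0, 106.0], [-15.0, 106.0], [-18.0, 106.0], [-21.0, 108.0], [-25.0, 107.0], [-28.0, 106.0], [-32.0, 106.0], [-35.0, 106.0], [-39.0, 105.0], [-43.0, 106.0], [-46.0, 106.0], [-50.0, 106.0], [-54.0, 105.0], [-55.0, 116.0], [-55.0, 127.0], [-57.0, 132.0], [-60.0, 130.0], [-64.0, 131.0], [-77.0, 107.0], [-82.0, 106.0], [-71.0, 138.0], [-71.0, 145.0], [-71.0, 152.0], [-70.0, 158.0], [-71.0, 162.0], [-71.0, 166.0], [-70.0, 173.0], [-71.0, 176.0], [-70.0, 181.0], [-70.0, 184.0], [-70.0, 188.0], [-73.0, 188.0], [-83.0, 178.0], [-87.0, 177.0], [-89.0, 178.0]]
618.3763205334233
```

View pics/w4.png

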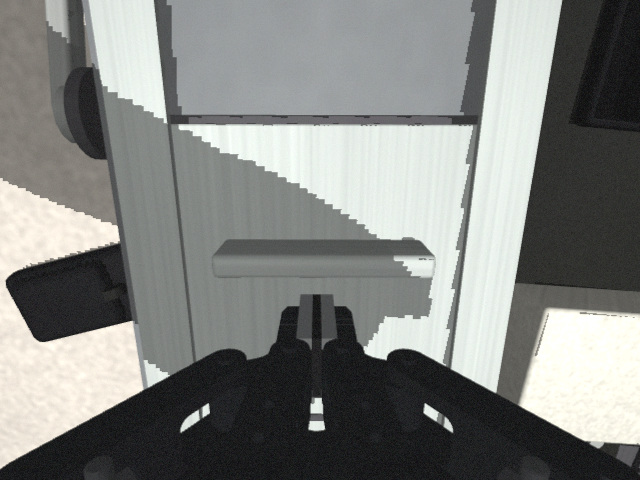

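servo_tool(series=[0, 0, 0, 0, 0, -18, 0, 0, 0, 0, 0, 0, 0, 0, 0, 0, 0, -1, 8, 0, 0, 0, 0, 0, -1.6, 15.9, 0, 0, 0, 0, 0, -1.6, 15.9, 0, 0, 0, 0, 0, -1.6, 15.9, 0, 0, 0, 0, 0, -1.6, 15.9, 0, 0, 0, 0, 0, -1.6, 15.9, 0, 0, 0, 0, 0, -1.6, 15.9, 0, 0, 0, 0, 0, -1.6, 15.9, 0, 0, 0, 0, 0, -1.6, 15.9, 0, 0, 0, 0, 0, -1.6, 15.9, 0, 0])

```text
t: 8.65
tcp_pos: [571.1, 10.2, 77.5]
eef_rot: [-2.109, -2.329, 0.0]
wrist_force: [0.3, -2.8, -1.5]
gripper_width: -0.2
```

servo_tool(series=[0, 0, 0, -1.4, 14, -1, 0, 0, 0, 0, -1.4, 14, -1, 0, 0, 0, 0, -1, 9, 0, 0, 0, 0, 0, -0.4, 4, 0, 0, 0, 0, 0, -0.2, 2, 0, 0, 0, 0, 0, -0.2, 2, 0, 0, 0, 0, 0, 0, 0, 0, 0])

```text
t: 9.52
tcp_pos: [567.7, 52.4, 76.5]
eef_rot: [2.107, 2.324, -0.002]
wrist_force: [1.3, -11.2, 3.6]
gripper_width: 0.1
```

servo_tool(series=[0, 0, 0, 1, -8, 0, 0, 0, 0, 0, 0, 0, 60, 0, 0, 0, 0, 0, 0, 40, 0, 0, 0, 0, 0, 0, 0, 0])

```text
t: 10.02
tcp_pos: [569.4, 46.3, 179.1]
eef_rot: [2.106, 2.326, 0.006]
wrist_force: [0.6, 0.1, -0.3]
gripper_width: 0.0
```

```bash
python3 - <<'E'
from plant import bot,eyes
from h import *
print(bot.get_obs()["tcp_pos"])
d=eyes.get_image("top"); np.savez("top2.npz",**d)
cv2.imwrite("pics/top2.png",cv2.resize(d["img"][170:310,300:430],None,fx=4.6,fy=4.2,interpolation=cv2.INTER_CUBIC))
d=eyes.get_image("scene");np.savez("scene2.npz",**d);cv2.imwrite("pics/scene3.png",cv2.resize(d["img"][170:310,220:420],None,fx=3.9,fy=3.9,interpolation=cv2.INTER_CUBIC))
E
```

```text
[569.41065686  46.33704566 179.0801382 ]
```

View pics/top2.png

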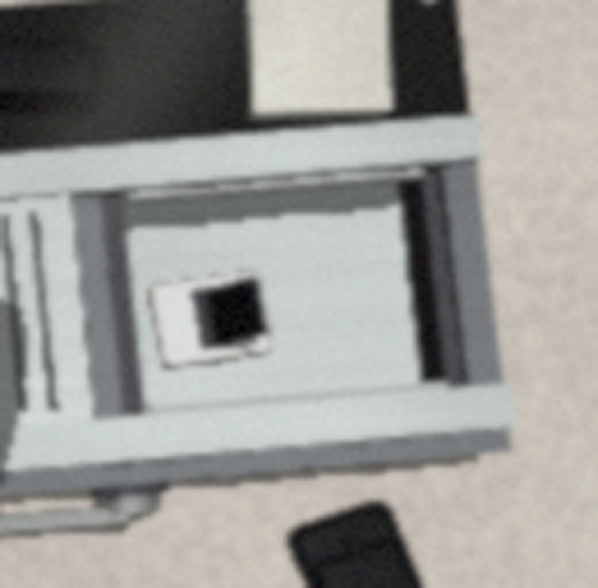

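View pics/scene3.png

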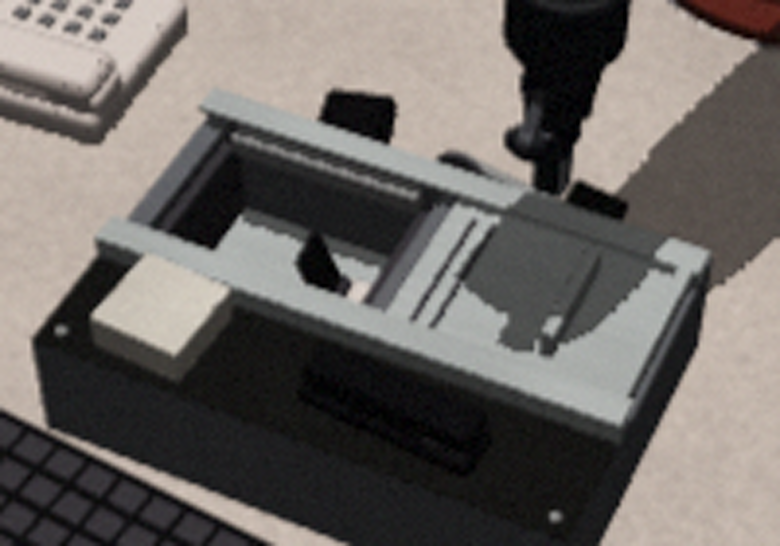

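```bash
python3 - <<'E'
from h import *
d=np.load("top2.npz");W=cloud(d)
a=np.radians(5.6);R=np.array([[np.cos(a),-np.sin(a)],[np.sin(a),np.cos(a)]]);o=np.array([579.5,-60])
def box(p): return (np.atleast_2d(p)[:,:2]-o)@R
c=np.array([(152,285),(165,366),(270,348),(258,275)])/[4.6,4.2]+[300,170]-0.4
w=ray(d,c,24);print(np.round(w),np.round(box(w)),w.mean(0))
hsv=cv2.cvtColor(d["img"],cv2.COLOR_BGR2HSV);m=(hsv[...,2]<40);s=np.zeros_like(m);s[228:258,336:362]=1
n,l,st,cc=cv2.connectedComponentsWithStats((m&s).astype(np.uint8));i=1+np.argmax(st[1:,4]);print(st[i],cc[i])
p=W[l==i];print(np.nanpercentile(p[:,2],[5,50,95]));b=np.c_[box(p),p[:,2]]
for y in range(-125,-60,4):
    k=(abs(b[:,1]-y)<2); 
    if k.any(): print(y,k.sum(),b[k,0].min().round(),b[k,0].max().round(),np.median(b[k,2]).round())
print("edge tip",[ (np.round(box(ray(d,q,73))),) for q in [(st[i][0]+st[i][2],cc[i][1])]])
# hatch
k=np.s_[225:265,250:300];print("hatch z", np.nanmedian(W[230:260,300:304,2]))
E
```

```text
[[ 599.  -85.   24.]
 [ 550.  -92.   24.]
 [ 561. -149.   24.]
 [ 605. -142.   24.]] [[ 17. -26.]
 [-32. -29.]
 [-27. -86.]
 [ 17. -84.]] [ 578.71594166 -116.80869242   24.        ]
[345 238  11  13 113] [350.27433628 243.98230088]
[35.89416661 56.03440899 73.58541861]
-77 5 -13.0 -4.0 71.0
-73 21 -18.0 6.0 71.0
-69 24 -20.0 7.0 63.0
-65 23 -20.0 6.0 55.0
-61 22 -20.0 7.0 47.0
edge tip [(array([[ -9., -78.]]),)]
hatch z 102.73211067914664
```

```bash
python3 - <<'E'
from h import *
d=np.load("w2.npz");z=d["range_z"].astype(float);K=d["camera_matrix"];v,u=np.mgrid[:480,:640]
P=np.stack([(u-K[0,2])/K[0,0]*z,(v-K[1,2])/K[1,1]*z,z],-1);T=d["tool_from_camera"];P=P@T[:3,:3].T+T[:3,3]
g=P[(z>0)&(P[...,2]<-30)&(np.arange(480)[:,None]>270)]
for a in range(-140,-30,8):
    k=g[(g[:,2]>=a)&(g[:,2]<a+8)]
    if len(k): print(a,len(k),"y",k[:,1].min().round(),k[:,1].max().round(),"x",k[:,0].min().round(),k[:,0].max().round())
E
```

```text
-132 3741 y -60.0 60.0 x 12.0 22.0
-124 14372 y -62.0 61.0 x 3.0 19.0
-116 12857 y -58.0 58.0 x -6.0 19.0
-108 8855 y -52.0 51.0 x -9.0 19.0
-100 6965 y -45.0 44.0 x -9.0 17.0
-92 6238 y -39.0 38.0 x -11.0 15.0
-84 2382 y -32.0 31.0 x -11.0 15.0
-76 1114 y -14.0 15.0 x -11.0 13.0
-68 828 y -14.0 13.0 x 6.0 12.0
-60 754 y -14.0 13.0 x 6.0 12.0
-52 644 y -14.0 13.0 x 6.0 12.0
-44 224 y -13.0 12.0 x 7.0 12.0
```

servo_tool(series=[0, 0, 0, 3.4, -53, 0, 0, 0, 0, 0, 3.4, -53, 0, 0, 0, 0, 0, 3.3, -53, 0, 0, 0, 0, 0, 3.3, -53, 0, 0, 0, 0, 0, 0, 0, -45, 0, 0, 0, 0, 0, 0, -35, 0, 0, 0, 0, 0, 0, 0, 0])

```text
t: 11.0
tcp_pos: [578.0, -164.1, 90.7]
eef_rot: [-2.103, -2.323, 0.002]
wrist_force: [-0.4, -0.1, 1.0]
gripper_width: -0.2
```

```bash
python3 - <<'E'
from plant import bot,eyes
from h import *
o=bot.get_obs();d=eyes.get_image("wrist");W=wcloud(d,o);cv2.imwrite("pics/w5.png",cv2.convertScaleAbs(d["img"],alpha=1.5))
a=np.radians(5.6);R=np.array([[np.cos(a),-np.sin(a)],[np.sin(a),np.cos(a)]])
B=W.copy();B[...,:2]=(W[...,:2]-[579.5,-60])@R
print(o["tcp_pos"],o["wrist_force"],(o["tcp_pos"][:2]-[579.5,-60])@R)
for c in (300,317): print(c,np.round(B[140:330:6,c]).tolist())
E
```

```text
[ 577.950153   -164.14764416   90.71568829] [-0.41066929 -0.09768109  0.98597328] [ -11.70547932 -103.49935054]
300 [[-23.0, -35.0, 24.0], [-23.0, -39.0, 23.0], [-23.0, -42.0, 24.0], [-23.0, -46.0, 24.0], [-23.0, -50.0, 25.0], [-23.0, -53.0, 31.0], [-23.0, -57.0, 32.0], [-23.0, -60.0, 35.0], [-23.0, -63.0, 42.0], [-22.0, -65.0, 47.0], [-22.0, -68.0, 53.0], [-22.0, -70.0, 59.0], [-22.0, -72.0, 66.0], [-21.0, -75.0, 70.0], [-22.0, -79.0, 68.0], [-25.0, -98.0, 7.0], [-25.0, -103.0, 5.0], [-25.0, -108.0, 6.0], [-25.0, -112.0, 6.0], [-25.0, -117.0, 6.0], [-25.0, -121.0, 7.0], [-25.0, -127.0, 5.0], [-25.0, -131.0, 6.0], [-25.0, -136.0, 6.0], [-25.0, -141.0, 6.0], [-25.0, -146.0, 7.0], [-19.0, -93.0, 132.0], [-18.0, -92.0, 138.0], [-18.0, -92.0, 143.0], [-18.0, -93.0, 147.0], [-18.0, -93.0, 151.0], [-17.0, -92.0, 157.0]]
317 [[-13.0, -35.0, 24.0], [-12.0, -39.0, 24.0], [-12.0, -42.0, 24.0], [-12.0, -46.0, 24.0], [-12.0, -49.0, 27.0], [-12.0, -53.0, 30.0], [-12.0, -56.0, 35.0], [-12.0, -59.0, 41.0], [-12.0, -62.0, 48.0], [-12.0, -64.0, 53.0], [-12.0, -67.0, 58.0], [-12.0, -69.0, 64.0], [-12.0, -72.0, 69.0], [-12.0, -74.0, 73.0], [-12.0, -78.0, 72.0], [-12.0, -99.0, 6.0], [-12.0, -103.0, 6.0], [-12.0, -108.0, 6.0], [-12.0, -112.0, 5.0], [-12.0, -117.0, 6.0], [-12.0, -122.0, 6.0], [-12.0, -126.0, 6.0], [-12.0, -131.0, 6.0], [-12.0, -136.0, 6.0], [-12.0, -141.0, 6.0], [-12.0, -145.0, 7.0], [-12.0, -92.0, 132.0], [-12.0, -92.0, 138.0], [-12.0, -93.0, 142.0], [-12.0, -93.0, 147.0], [-12.0, -93.0, 152.0], [-12.0, -93.0, 155.0]]
```

View pics/w5.png

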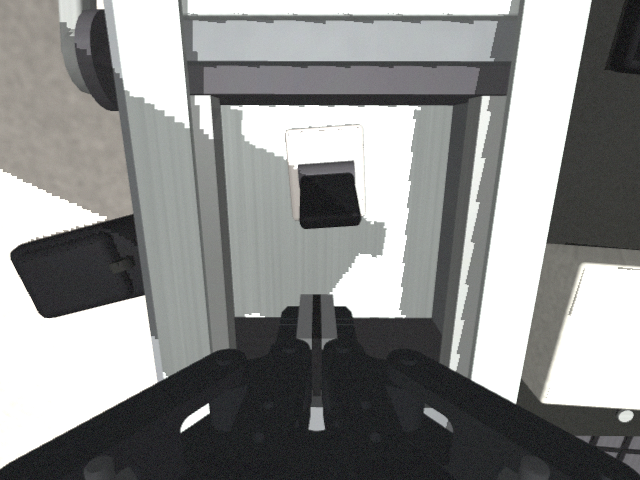

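servo_tool(series=[0, 0, 0, 5, 0, -25, 0, 0, 0, 0, 0, 0, -25, 0, 0, 0, 0, 0, 0, -20, 0, 0, 0, 0, 0, 0, 0, 0, 0, 0, 0, -1, 6, 0, 0, 0, 0, 0, -1, 6, 0, 0, 0, 0, 0, -1, 6, 0, 0, 0, 0, 0, -1, 6, 0, 0, 0, 0, 0, -1, 6, 0, 0, 0, 0, 0, -1, 6, 0, 0, 0, 0, 0, -1, 6, 0, 0])

```text
t: 12.42
tcp_pos: [578.9, -123.5, 25.5]
eef_rot: [2.109, 2.329, -0.0]
wrist_force: [1.6, -1.1, -0.4]
gripper_width: 0.1
```

servo_tool(series=[0, 0, 0, -0.5, 3, 0, 0, 0, 0, 0, -0.5, 3, 0, 0, 0, 0, 0, -0.4, 2, 0, 0, 0, 0, 0, 0, 2, 0, 0, 0, 0, 0, 0, 0, 0, 0])

```text
t: 13.05
tcp_pos: [577.6, -113.7, 25.5]
eef_rot: [-2.108, -2.329, -0.0]
wrist_force: [-0.2, -1.4, -0.3]
gripper_width: -0.2
```

servo_tool(series=[0, 0, 0, -0.3, 2, 0, 0, 0, 0, 0, -0.3, 2, 0, 0, 0, 0, 0, -0.2, 1, 0, 0, 0, 0, 0, 0, 0, 0, 0])

```text
t: 13.55
tcp_pos: [577.7, -112.8, 26.2]
eef_rot: [2.107, 2.322, -0.006]
wrist_force: [1.9, -18.3, -3.2]
gripper_width: -0.1
```

servo_tool(series=[0, 0, 0, 0.8, -8, 0, 0, 0, 0, 0, 2, -20, 0, 0, 0, 0, 0, 0, 0, 50, 0, 0, 0, 0, 0, 0, 60, 0, 0, 0, 0, 0, 0, 60, 0, 0, 0, 0, 0, -20, 0, 0, 0, 0, 0, 0, 0, 0, 0])

```text
t: 14.42
tcp_pos: [579.7, -158.5, 195.1]
eef_rot: [2.111, 2.327, 0.0]
wrist_force: [1.0, 0.3, 0.3]
gripper_width: 0.2
```

```bash
python3 - <<'E'
from plant import bot,eyes
from h import *
o=bot.get_obs();d=eyes.get_image("wrist");W=wcloud(d,o);cv2.imwrite("pics/w6.png",cv2.convertScaleAbs(d["img"],alpha=1.5))
a=np.radians(5.6);R=np.array([[np.cos(a),-np.sin(a)],[np.sin(a),np.cos(a)]])
B=W.copy();B[...,:2]=(W[...,:2]-[579.5,-60])@R
print(o["tcp_pos"],o["wrist_force"])
k=B[(abs(B[...,0]+9)<8)&(abs(B[...,1]+55)<44)&(B[...,2]>27)&(B[...,2]<82)]
for z in range(28,80,5):
    s=k[abs(k[:,2]-z)<2.5]; print(z,len(s),np.round(np.percentile(s[:,1],[5,50,95])) if len(s) else "")
k=B[(abs(B[...,0])<35)&(B[...,1]>18)&(B[...,1]<115)];print("hatch z",np.round(np.nanpercentile(k[:,2],[5,50,95]),1) if len(k) else None)
d=eyes.get_image("top");cv2.imwrite("pics/top3.png",d["img"]);W=cloud(d);B=W.copy();B[...,:2]=(W[...,:2]-[579.5,-60])@R
k=B[(abs(B[...,0])<40)&(B[...,2]>119)&(B[...,2]<134)&(B[...,1]>90)&(B[...,1]<180)];print("rib",np.median(k,0),k[:,1].min(),k[:,1].max(),len(k))
E
```

```text
[ 579.66681112 -158.540701    195.10553506] [1.00024387 0.27694804 0.29155581]
28 63 [-63. -61. -59.]
33 74 [-61. -58. -56.]
38 41 [-56. -54. -53.]
43 59 [-53. -51. -13.]
48 44 [-51. -50. -48.]
53 50 [-49. -47. -46.]
58 50 [-46. -45. -43.]
63 53 [-44. -42. -30.]
68 180 [-41. -35. -13.]
73 103 [-38. -36. -33.]
78 0 
hatch z [101.5 102.7 104. ]
rib [  1.11171076 129.00031381 127.04194044] 124.25254912005136 134.43628578057746 161
```

View pics/w6.png

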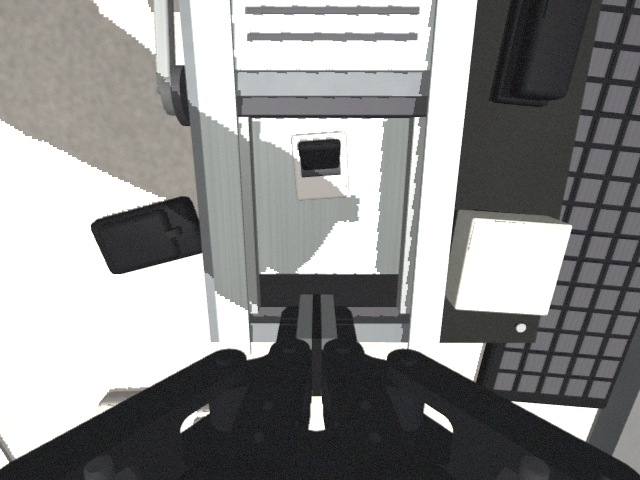

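View pics/top3.png

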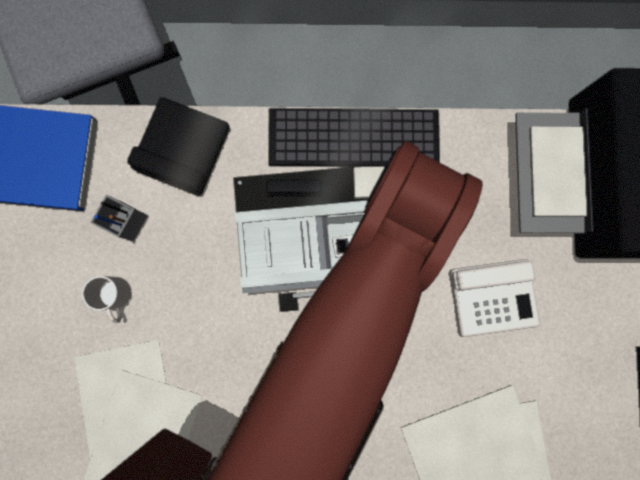

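```bash
python3 -c "
from plant import workorder
print(workorder.sign_off())"
```

```text
the job is handed in; nothing more can be done
None
```

The job is done and handed in at about 14.5 s of the 56 s allowed. I pressed the lift lever down, slid the hatch open against its end stop, and threw the isolator paddle over to its other side.

**Last checks:**
- **Lever:** the hatch's top face stood about 106 mm above the desk once the lever was down. That matches the lifted height.
- **Hatch:** it lies at box y of about 99 mm, with its top at 102.7 mm, so its underside is on the deck at about 95 mm.
- **Paddle:** it leans about 0.49 rad to +y by the wrist camera's depth, slightly more than the nominal 0.45 rad. It was pushed until it met a hard stop at about 18 N.
- **Robot:** it is clear of everything, with the wrist force near zero.
- **Other items:** the ones I could see in the last pictures were where they started, judged by eye rather than measured.

**Disagreement:** the closed fingertips ended about 37 mm short of the reported TCP. My first press therefore moved the lever only partway. I found this in the wrist picture and allowed for it in all later moves.

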